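# Empty the drop-bottom key-parts bin into the box and snap the cover shut

### The job

Pull the red latch knob under the yellow ledge towards you until the bin's hinged floor drops open and all four key parts have fallen into the blue box. Then swing the box's frosted cover down and press its edge, without pounding on it, until the catch holds it fully shut. Leave the floor hanging open, and do not disturb the thumb hook, anvil, burnisher or gauge.

Things in the scene. Friction and masses are not known exactly. Their poses are not given: they have to be found in the camera images.
- station: Drop-bottom parts bin on a stand and a blue parts box beside it: one fixed unit on a dark base plate 150 x 290 x 6 mm. Origin on the table, mid-width, under the bin's latch wall. Axes ('station x, y, z'; offsets below in mm): x points away from the robot at yaw 0 (yaw varies 0.25 rad either way), y from the bin along the box, z up.
- bin_mouth (a point): Middle of the grey bin's open top, station (0, -53, 272). Bin: x -55 to 55, y -106 to 0; its hinged floor is at z 190. The face at y = 0 is the latch wall, which looks over the box. Below the bin, clear acrylic cheeks (x -52 and 52) and a steel slide plate lead what falls into the box.
- guard_ledge (a point): Middle of the outer lower edge of the yellow guard ledge, station (0, 40, 258): a level strip 3 mm thick over the latch, x -55 to 55, y 0 to 40. A tool pointing straight down cannot get to the knob below it; one whose body leans out towards station +y, about 40 degrees from vertical, can.
- latch_knob (a point): Where to grip the red latch knob, a level round bar 12 mm in diameter along station y, from y 8 to its free end at y 38. The point is on its axis, 10 mm from the free end, 46 mm below the ledge: station (0, 28, 212) at bolt joint 0. Moves with the bolt. 40 mm free on both sides.
- latch_bolt (a joint): Travel of the slide bolt, m. 0 to 0.004 at the start: its steel bar lies under the floor's brass tab and holds the floor shut. It slides along station -x (towards the robot) to a stop at 0.030; the tab is let go at about 0.018. 2 to 3 N moves it and it stays where it is left.
- drop_floor (a joint): Angle of the bin's hinged floor, rad. 0 = shut, 0.85 = fully open. Hinged on the bin wall farthest from the box (station y -98, z 186). Once the bolt lets go it swings down by itself and the parts slide off it into the box.
- box_cover (a joint): Angle of the box's frosted cover, rad. 0 = flat, shut; 1.57 = upright; 1.5 to 1.8 at the start. Hinge along station y on the box's far side (station x 52). It stays where it is put; 1 to 2 N at its edge moves it. At about 0.11 a bead on its edge meets a spring catch; about 8 N down on the edge snaps it past, and the catch holds it at 0.
- cover_hinge (a point): Point on the cover's hinge axis, station (52, 115, 55); it does not move.
- cover_edge (a point): Where to push and press the cover: on its outer face (top face once shut), 95 mm from the hinge axis, in line with the catch; station (-43, 115, 60) when shut. Cover: 110 mm from hinge to free edge, 5 mm thick, station y 8 to 148; a black strip marks the free edge.
- box_in (a point): Centre of the blue box's inner floor, station (0, 75, 10), axes along the station's. Inside x -48 to 48, y 2 to 148; rim at station z 50; open top.
- post_a_center (a point): Centre of a brass key post, 18 mm wide and 21 mm tall, 18 g or so, loose on the bin's floor at the start.
- post_b_center (a point): Centre of a second brass key post like the first.
- roller_center (a point): Centre of a black key roller, 14 mm diameter and 20 mm long, loose in the bin at the start.
- key_cup_center (a point): Centre of a brass key cup, a disc 24 mm wide and 9 mm high, loose in the bin at the start.
- thumb_hook: Gold-lacquered thumb hook standing on the table, foot 30 x 18 mm, 35 mm tall; bystander. Origin under its centre.
- spring_anvil: Steel spring anvil, 64 x 40 mm and 44 mm tall, 0.6 kg; bystander. Origin under its centre.
- burnisher: Horn-handled burnisher lying on the table, 170 mm long along its x, handle 20 mm wide and 16 mm high; bystander. Origin under the ferrule, 90 mm from the handle's end.
- cup_gauge: Blue plastic key-cup gauge, stepped disc 52 mm wide, 28 mm tall; bystander. Origin under its centre.

How it is judged:
By the outcome, as a careful person would: the job done as asked, in the order asked, and still so for the second after the job is handed in, with the robot touching nothing.
It also fails if it takes over 56 s, if anything falls off the work surface, if the arm or the gripper's body presses on something with over 40 N, if the wrist force passes 120 N, or if a joint passes its speed limit or range.

### The arm

A 6-joint arm with a two-finger parallel gripper is mounted at the origin on the work surface. World frame = base frame: x ahead of the robot, y to its left, z up, the work surface at z = 0. Lengths are in m, angles in rad, forces in N, time in s.
With the tool pointing down it reaches from about 0.35 to 0.85 m from the base axis. Payload 8.1 kg.
Tool frame: the origin (TCP) lies between the finger pads; the fingertips stand 19 mm ahead of it and the grasp point (between the pads) is the TCP; z points along the fingers, y is the direction in which the jaws open and shut (so a half turn about z gives the same grasp; the last joint's range is limited). The gripper opens to 93 mm and grips with 3 to 60 N. Pads are 15 mm wide; open, the fingers measure 128 mm over their backs; the gripper's body (75 mm by 188 mm) begins 65 mm behind the grasp point.
Start: joints at [-0.085, 0.13, 1.488, -0, 1.523, -0.085], TCP at [0.6, 0, 0.238] pointing down, gripper open.
Joint ranges: [-2.96, 2.96], [-0.89, 2.26], [0.02, 2.5], [-1.34, 4.48], [0, 2.73], [-2.66, 2.66]. Speed limits (rad/s): [2.39, 2.39, 2.79, 3.14, 3.14, 3.14].

### API

Orientations are given as a 3x3 rotation matrix whose columns are the frame's x, y, z axes.
In Python, from plant import ctrl gives the robot as it stands. The module is installed in compiled form; this text tells all that it offers.
- The arm moves only by the tool carry_out, never from a script. Its argument "increments" is a list of rows, each an object with "slide": the shift along the world's x, y, z in mm, a list of three; "rot": the turn, a rotation vector about the world's x, y, z in rad, a list of three; "hand": the opening, from 0 (shut) to 1 (fully open). A call has 1 to 5 rows; each row shifts and turns the commanded pose from where the row before left it; what a row does not reach is not made up. A row lasts 1/12 s, in which the tool goes at most 41.7 mm and 7.16 degrees, less where a joint would pass 70% of its speed; a pose out of reach is approached as far as the arm can. A call with a gripper value outside its range is refused whole. The fingers move at their own pace and stop on an object; the grip force is fixed at half the most. Time passes only in rows, so rows that do not move let the fingers close. It gives the time, the measured TCP pose, the force and the opening at its end, in the units of the state.
- ctrl.get_obs(): the state, without advancing time (a new reading comes with each control period).
- ctrl.camera(name): name is "scene" or "side" or "wrist"; returns a dict with "frame" (420x560x3 uint8, blue, green, red), "fovy" (degrees; the focal length in pixels is half the picture's height over the tangent of half this angle, whatever the lens; pixels are square), "cx", "cy" (the principal point, pixels), "eye" and "orientation" of the camera in the world. Camera axes: x right, y down, z forward; pixel columns grow to the right and rows downward; lengths in m; the calibration is good to about 2 mm. The wrist camera is an equidistant fisheye: a pixel r from the principal point sees the ray r / f radians off the axis. A picture is of the moment at which its call begins. There is no depth.
- ctrl.finish_job(): hands the job in, once; it reports no verdict.
The state is a dict: "time": time; "joints": joint angles; "joint_vel": joint speeds; "joint_torque": joint torques, N m; "position": TCP position; "tool_rot": TCP orientation; "ft_force": force on the tool from outside, world axes, zero at the start; "torque": the same for the moment, N m; "opening": finger opening in m.
Only numpy, scipy, OpenCV 4.12 (cv2) and the standard library are available. Lean on these libraries where they do the work, as an engineer would, in place of code of your own. Each camera call takes 0.05 s, during which the arm holds its last target.

## Working session

There is one attempt and no reset: what is moved stays moved. The work goes in short steps, Python scripts to look and compute and a tool call to move; the robot and the scene stay as the last step left them, time stands still between calls to the robot, and variables do not carry over. Pictures are saved under pics/ and viewed, and the job is handed in when it is done.

Besides the shell and the picture viewer there is one more tool, called after ">>>" as name([rows], argument=value, ...), one row to a line, values as JSON. carry_out: Moves the arm, as the interface text tells. Its arguments: {"type":"object","properties":{"increments":{"type":"array","items":{"type":"object","properties":{"slide":{"type":"array","items":{"type":"number"}},"rot":{"type":"array","items":{"type":"number"}},"hand":{"type":"number"}}}}},"required":["increments"]}

```bash
mkdir -p pics
cat > h.py <<'E'
import numpy as np, cv2
from plant import ctrl
def snap(name,fn):
    c=ctrl.camera(name); cv2.imwrite('pics/'+fn,c['frame']); 
    return c
def info(c): print({k:(np.round(v,4).tolist()) for k,v in c.items() if k!='frame'})
E
python3 - <<'E'
from h import *
for n in ['scene','side','wrist']:
    c=snap(n,n+'0.png'); info(c)
o=ctrl.get_obs(); print({k:np.round(v,3).tolist() for k,v in o.items()})
E
```

```text
{'fovy': 56.2755, 'cx': 282.2775, 'cy': 204.9235, 'eye': [0.8141, 0.3584, 0.824], 'orientation': [[-0.8277, 0.4497, -0.3357], [0.5609, 0.6815, -0.4701], [0.0173, -0.5774, -0.8163]]}
{'fovy': 50.9666, 'cx': 275.6596, 'cy': 208.2002, 'eye': [0.4003, -0.7108, 0.8096], 'orientation': [[0.9774, -0.1513, 0.1474], [-0.2108, -0.653, 0.7274], [-0.0138, -0.7421, -0.6702]]}
{'fovy': 65.7065, 'cx': 285.0784, 'cy': 209.8952, 'eye': [0.5985, 0.0664, 0.3842], 'orientation': [[1.0, -0.0002, -0.0004], [-0.0002, -0.9712, -0.2382], [-0.0003, 0.2382, -0.9712]]}
{'time': 0.15, 'joints': [-0.085, 0.131, 1.489, 0.0, 1.523, -0.085], 'joint_vel': [0.002, -0.001, -0.004, 0.0, -0.001, 0.001], 'joint_torque': [0.0, -56.047, -49.233, 0.077, 0.031, -0.0], 'position': [0.6, 0.0, 0.237], 'tool_rot': [[-0.0, 1.0, -0.001], [1.0, 0.0, 0.0], [0.0, -0.001, -1.0]], 'ft_force': [-0.222, -0.476, 0.15], 'torque': [-0.007, -0.055, 0.005], 'opening': 0.093}
```

View pics/scene0.png

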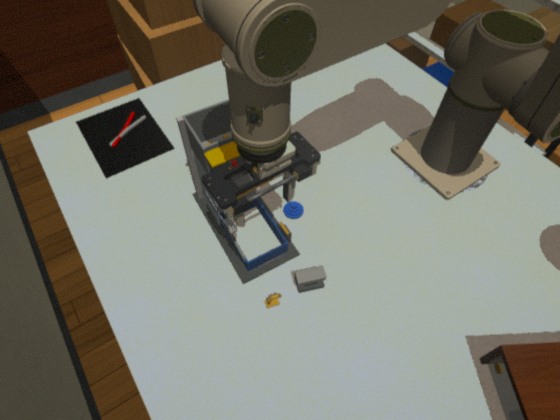

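View pics/side0.png

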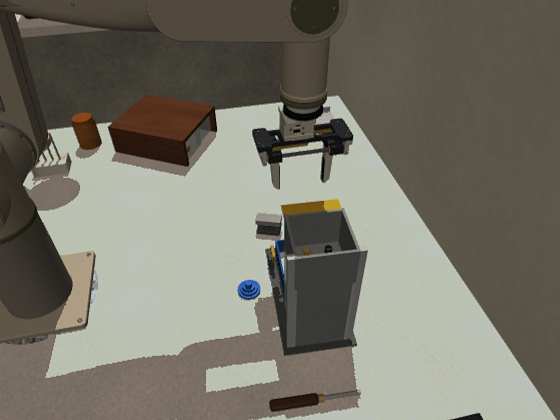

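View pics/wrist0.png

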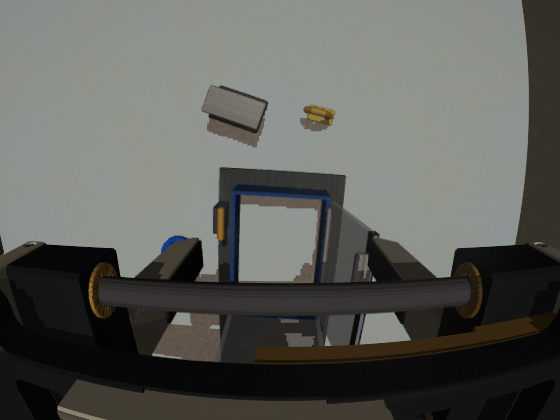

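Run:
```python
import cv2
s=cv2.imread('pics/side0.png')[185:365,220:380]; cv2.imwrite('pics/s_c.png',cv2.resize(s,None,fx=3.3,fy=3.3,interpolation=cv2.INTER_CUBIC))
s=cv2.imread('pics/wrist0.png')[80:330,150:400]; cv2.imwrite('pics/w_c.png',cv2.resize(s,None,fx=2.4,fy=2.4,interpolation=cv2.INTER_CUBIC))
```

```text
(no output)
```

View pics/s_c.png

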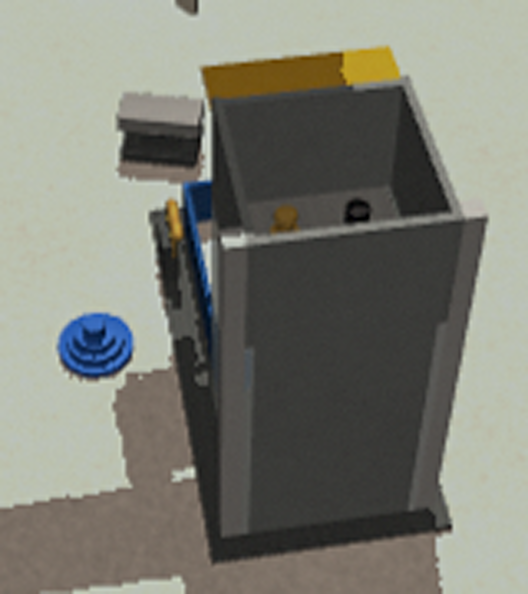

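View pics/w_c.png

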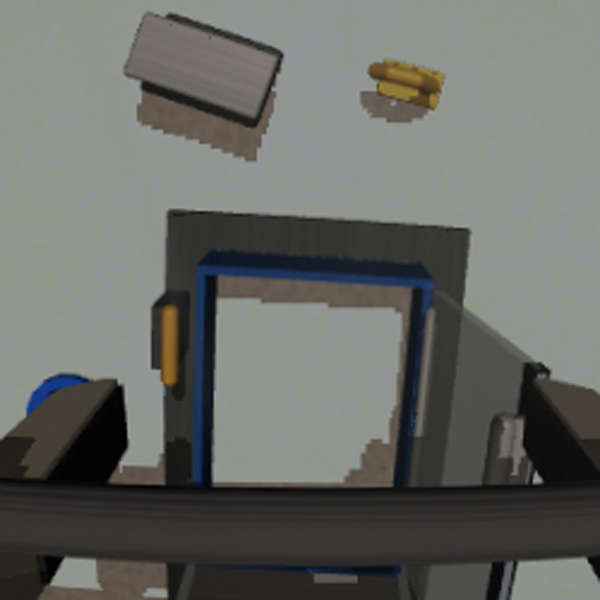

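```bash
cat >> h.py <<'E'
def proj(c,P,fish=False):
    p=(np.asarray(P)-c['eye'])@np.asarray(c['orientation'])
    f=210/np.tan(np.radians(c['fovy'])/2)
    if fish:
        r=np.hypot(p[...,0],p[...,1]); th=np.arctan2(r,p[...,2]); k=f*th/r
    else: k=f/p[...,2]
    return np.stack([c['cx']+k*p[...,0],c['cy']+k*p[...,1]],-1)
def st2w(q,P):
    x,y,a=q[:3]; P=np.asarray(P,float)/1000
    R=np.array([[np.cos(a),-np.sin(a),0],[np.sin(a),np.cos(a),0],[0,0,1]])
    return P@R.T+[x,y,0]
E
python3 - <<'E'
from h import *
from scipy.optimize import least_squares
s=ctrl.camera('side'); w=ctrl.camera('wrist')
def res(v,full=False):
    q=v[:3]; y1=v[3]*1000; t=v[4]*1000
    Ps=st2w(q,[[-55,40,261],[55,40,261],[55,0,272],[-75,y1-290,6],[75,y1-290,0]])
    ms=np.array([(202,66),(391,45),(410,77),(213,545),(450,530)])/3.3+[220,185]
    Pw=st2w(q,[[-75,y1,6],[75,y1,6],[-48-t,148+t,50],[48+t,148+t,50]])
    mw=np.array([(168,210),(469,229),(200,264),(432,281)])/2.4+[150,80]
    r=np.r_[proj(s,Ps)-ms,proj(w,Pw,True)-mw]
    return r if full else r.ravel()
o=least_squares(res,[.6,0,-.06,.16,.003],loss='soft_l1')
print(o.x,np.round(res(o.x,True),1))
E
```

```text
[ 0.58509716 -0.14983541 -0.06613422  0.17065302  0.00362642] [[-0.4 -0.9]
 [-0.5 -0.7]
 [-0.3 -0.8]
 [-0.5  3. ]
 [ 0.4 -1.2]
 [-0.1 -0.2]
 [ 0.8  0.1]
 [-0.5  1. ]
 [ 0.5  0.2]]
```

>>> carry_out([
  {"slide": [0,0,5],"rot": [0,0,-0.066],"hand": 0.35},
  {"slide": [0,0,5],"rot": [-0.1164,0.0077,0],"hand": 0.35},
  {"slide": [0,0,5],"rot": [-0.1164,0.0077,0],"hand": 0.35},
  {"slide": [0,0,5],"rot": [-0.1164,0.0077,0],"hand": 0.35},
  {"slide": [0,0,5],"rot": [-0.1164,0.0077,0],"hand": 0.35},
])

```text
time: 0.67
position: [0.6007, -0.0001, 0.2646]
tool_rot: [[0.061, 0.998, -0.027], [0.889, -0.066, -0.454], [-0.454, 0.004, -0.891]]
ft_force: [0.0, -0.2, 0.0]
opening: 0.0646
```

>>> carry_out([
  {"slide": [0,0,0],"rot": [-0.1164,0.0077,0],"hand": 0.35},
  {"slide": [0,0,0],"rot": [-0.1164,0.0077,0],"hand": 0.35},
  {"slide": [0,0,0],"rot": [0,0,0],"hand": 0.35},
])

```text
time: 0.92
position: [0.5986, 0.0025, 0.2587]
tool_rot: [[0.043, 0.998, -0.045], [0.759, -0.062, -0.648], [-0.65, -0.007, -0.76]]
ft_force: [0.2, 0.6, -1.3]
opening: 0.0443
```

Run:
```python
from h import *
for n in ['scene','side','wrist']:
    c=snap(n,n+'1.png'); info(c)
o=ctrl.get_obs(); print({k:np.round(v,3).tolist() for k,v in o.items()})
s=cv2.imread('pics/scene1.png')[70:310,150:370]; cv2.imwrite('pics/sc1_c.png',cv2.resize(s,None,fx=2.5,fy=2.5,interpolation=cv2.INTER_CUBIC))
```

```text
{'fovy': 56.2755, 'cx': 282.2775, 'cy': 204.9235, 'eye': [0.8141, 0.3584, 0.824], 'orientation': [[-0.8277, 0.4497, -0.3357], [0.5609, 0.6815, -0.4701], [0.0173, -0.5774, -0.8163]]}
{'fovy': 50.9666, 'cx': 275.6596, 'cy': 208.2002, 'eye': [0.4003, -0.7108, 0.8096], 'orientation': [[0.9774, -0.1513, 0.1474], [-0.2108, -0.653, 0.7274], [-0.0138, -0.7421, -0.6702]]}
{'fovy': 65.7065, 'cx': 285.0784, 'cy': 209.8952, 'eye': [0.6078, 0.1464, 0.3318], 'orientation': [[0.9979, -0.0362, -0.0528], [-0.064, -0.5896, -0.8052], [-0.002, 0.8069, -0.5907]]}
{'time': 1.067, 'joints': [0.28, 0.314, 1.386, -0.654, 1.689, 0.348], 'joint_vel': [-0.027, -0.031, -0.012, -0.004, 0.0, 0.002], 'joint_torque': [1.632, -60.799, -45.651, -4.072, 1.572, 0.066], 'position': [0.6, 0.0, 0.262], 'tool_rot': [[0.049, 0.998, -0.043], [0.765, -0.065, -0.641], [-0.642, -0.001, -0.767]], 'ft_force': [-0.066, -0.257, 0.003], 'torque': [0.309, -0.021, 0.002], 'opening': 0.034}
```

View pics/sc1_c.png

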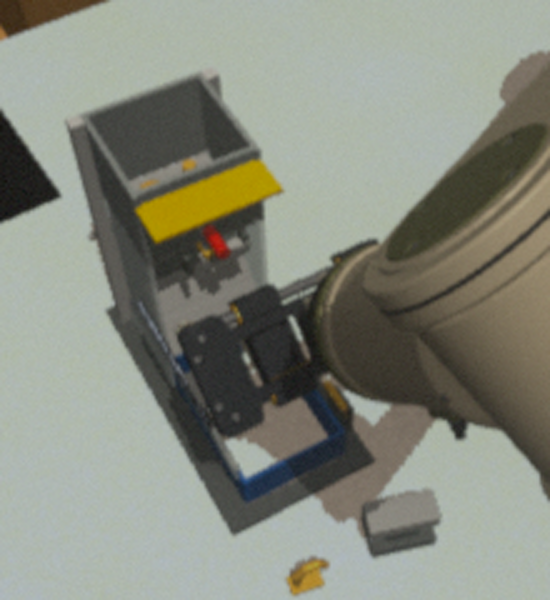

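View pics/wrist1.png

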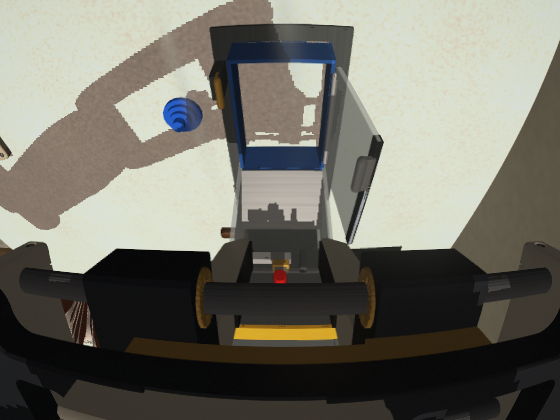

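Run:
```python
from h import *
q=[.5851,-.1498,-.0661]
c=ctrl.camera('scene'); w=ctrl.camera('wrist')
for b in (0,4):
    P=st2w(q,[[-b,38,212],[-b,8,212],[-b,28,212],[-55,40,261],[55,40,261]]); print(P[2],(proj(c,P)-[150,70])*2.5, proj(w,P,True)[0])
x=cv2.imread('pics/scene1.png')[150:200,200:270]; cv2.imwrite('pics/kn.png',cv2.resize(x,None,fx=10,fy=10,interpolation=cv2.INTER_CUBIC))
```

```text
[ 0.58694945 -0.12186115  0.212     ] [[223.53960326 252.29670766]
 [207.15546872 228.08189176]
 [218.01128306 244.12616587]
 [282.85873381 187.2487319 ]
 [154.59079843 239.45938483]] [280.36076938 271.57963909]
[ 0.58295819 -0.12159694  0.212     ] [[227.94987513 250.43922076]
 [211.51026291 226.29431407]
 [222.4029374  242.29241705]
 [282.85873381 187.2487319 ]
 [154.59079843 239.45938483]] [275.77276497 271.57787716]
```

View pics/kn.png

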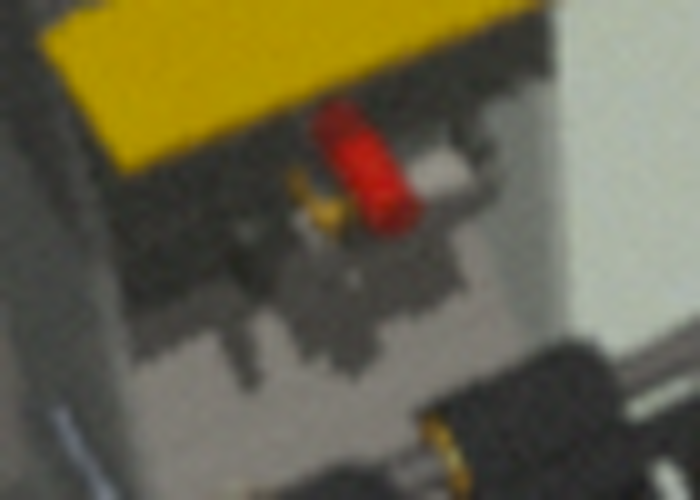

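>>> carry_out([
  {"slide": [-3,-20,-1],"rot": [0,0,0],"hand": 0.35},
  {"slide": [-4,-32,-2],"rot": [0,0,0],"hand": 0.35},
  {"slide": [-3,-31,-1],"rot": [0,0,0],"hand": 0.35},
  {"slide": [0,0,0],"rot": [0,0,0],"hand": 0.35},
  {"slide": [0,0,0],"rot": [0,0,0],"hand": 0.35},
])

```text
time: 1.58
position: [0.5896, -0.0855, 0.2601]
tool_rot: [[0.056, 0.997, -0.043], [0.764, -0.071, -0.641], [-0.643, 0.003, -0.766]]
ft_force: [-0.1, 0.2, 0.9]
opening: 0.0326
```

>>> carry_out([
  {"slide": [-0.6,-9,-10.6],"rot": [0,0,0],"hand": 0.35},
  {"slide": [-0.6,-9,-10.6],"rot": [0,0,0],"hand": 0.35},
  {"slide": [-0.6,-9,-10.6],"rot": [0,0,0],"hand": 0.35},
  {"slide": [-0.6,-9,-10.6],"rot": [0,0,0],"hand": 0.35},
  {"slide": [0,0,0],"rot": [0,0,0],"hand": 0.35},
])

```text
time: 2.0
position: [0.5857, -0.1205, 0.2122]
tool_rot: [[0.048, 0.998, -0.047], [0.763, -0.067, -0.643], [-0.645, -0.006, -0.764]]
ft_force: [-1.0, -0.3, -0.5]
opening: 0.0325
```

Run:
```python
from h import *
for n in ['scene','wrist']:
    c=snap(n,n+'2.png')
o=ctrl.get_obs(); print({k:np.round(v,3).tolist() for k,v in o.items()})
s=cv2.imread('pics/scene2.png')[70:310,150:370]; cv2.imwrite('pics/sc2_c.png',cv2.resize(s,None,fx=2.5,fy=2.5,interpolation=cv2.INTER_CUBIC))
s=cv2.imread('pics/wrist2.png')[170:370,170:390]; cv2.imwrite('pics/w2_c.png',cv2.resize(s,None,fx=2.5,fy=2.5,interpolation=cv2.INTER_CUBIC))
```

```text
{'time': 2.1, 'joints': [0.099, 0.237, 1.567, -0.691, 1.499, 0.274], 'joint_vel': [0.013, -0.013, -0.029, -0.0, 0.008, -0.001], 'joint_torque': [-0.602, -57.353, -45.009, -4.209, 1.098, -0.0], 'position': [0.587, -0.119, 0.215], 'tool_rot': [[0.049, 0.998, -0.045], [0.763, -0.067, -0.643], [-0.644, -0.002, -0.765]], 'ft_force': [-0.459, 0.651, -0.103], 'torque': [0.32, 0.022, 0.032], 'opening': 0.032}
```

View pics/sc2_c.png

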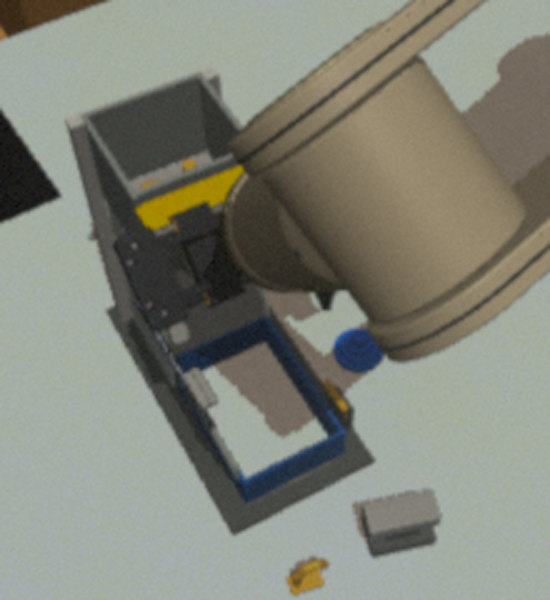

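View pics/w2_c.png

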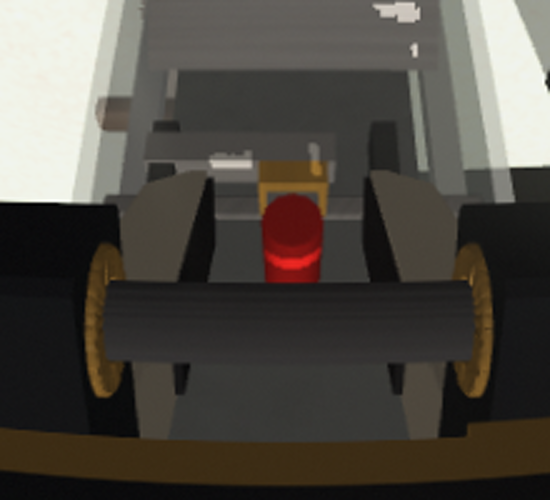

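>>> carry_out([
  {"slide": [0,0,0],"rot": [0,0,0],"hand": 0},
  {"slide": [0,0,0],"rot": [0,0,0],"hand": 0},
  {"slide": [0,0,0],"rot": [0,0,0],"hand": 0},
  {"slide": [0,0,0],"rot": [0,0,0],"hand": 0},
  {"slide": [0,0,0],"rot": [0,0,0],"hand": 0},
])

```text
time: 2.52
position: [0.5873, -0.1185, 0.2169]
tool_rot: [[0.051, 0.998, -0.043], [0.763, -0.066, -0.643], [-0.644, -0.0, -0.765]]
ft_force: [-4.3, 2.3, 3.6]
opening: 0.0109
```

>>> carry_out([
  {"slide": [-5,0.3,0],"rot": [0,0,0],"hand": 0},
  {"slide": [-6,0.4,0],"rot": [0,0,0],"hand": 0},
  {"slide": [-6,0.4,0],"rot": [0,0,0],"hand": 0},
  {"slide": [-5,0.4,0],"rot": [0,0,0],"hand": 0},
  {"slide": [-2,0.1,0],"rot": [0,0,0],"hand": 0},
])

```text
time: 2.93
position: [0.5632, -0.117, 0.2169]
tool_rot: [[0.051, 0.998, -0.041], [0.763, -0.065, -0.643], [-0.644, 0.001, -0.765]]
ft_force: [2.5, 3.0, 4.0]
opening: 0.0111
```

>>> carry_out([
  {"slide": [-1,0,0],"rot": [0,0,0],"hand": 0},
  {"slide": [0,0,0],"rot": [0,0,0],"hand": 0},
  {"slide": [0,0,0],"rot": [0,0,0],"hand": 0},
  {"slide": [0,0,0],"rot": [0,0,0],"hand": 0},
])

```text
time: 3.27
position: [0.5626, -0.117, 0.2169]
tool_rot: [[0.051, 0.998, -0.042], [0.763, -0.066, -0.643], [-0.644, 0.0, -0.765]]
ft_force: [-0.8, 6.0, 5.9]
opening: 0.0113
```

Run:
```python
from h import *
for n in ['scene','side','wrist']:
    c=snap(n,n+'3.png')
o=ctrl.get_obs(); print({k:np.round(v,3).tolist() for k,v in o.items()})
a=cv2.imread('pics/scene3.png')[90:270,190:310]
b=cv2.imread('pics/side3.png')[185:275,260:380]
w=cv2.imread('pics/wrist3.png')[60:300,170:390]
cv2.imwrite('pics/c3.png',np.hstack([cv2.resize(x,(int(x.shape[1]*z),int(x.shape[0]*z)),interpolation=cv2.INTER_CUBIC)[:400] for x,z in((a,400/180),(b,400/180*1)) for _ in [0] if 0]) if 0 else cv2.resize(w,None,fx=2.5,fy=2.5))
cv2.imwrite('pics/c3a.png',cv2.resize(a,None,fx=3.3,fy=3.3)); cv2.imwrite('pics/c3b.png',cv2.resize(b,None,fx=5,fy=5))
```

```text
{'time': 3.417, 'joints': [0.107, 0.172, 1.637, -0.689, 1.497, 0.285], 'joint_vel': [0.0, 0.002, 0.001, 0.001, 0.0, 0.002], 'joint_torque': [-3.473, -51.243, -42.68, -4.451, 0.963, 0.009], 'position': [0.563, -0.117, 0.217], 'tool_rot': [[0.051, 0.998, -0.042], [0.763, -0.066, -0.643], [-0.644, 0.0, -0.765]], 'ft_force': [0.249, 6.876, 6.594], 'torque': [0.409, 0.107, -0.114], 'opening': 0.011}
```

View pics/c3.png

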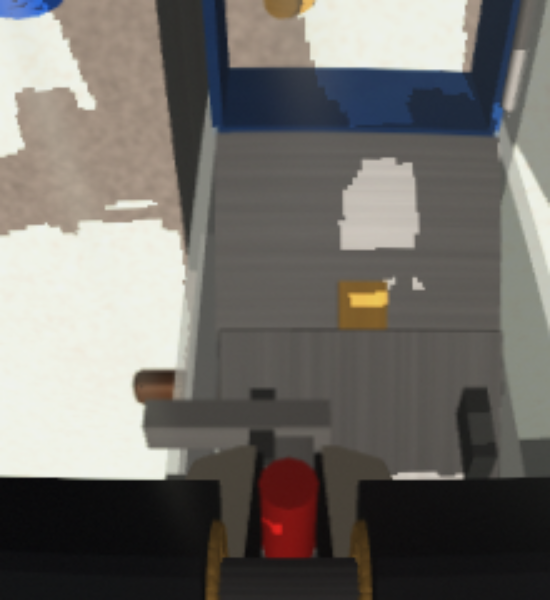

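View pics/c3a.png

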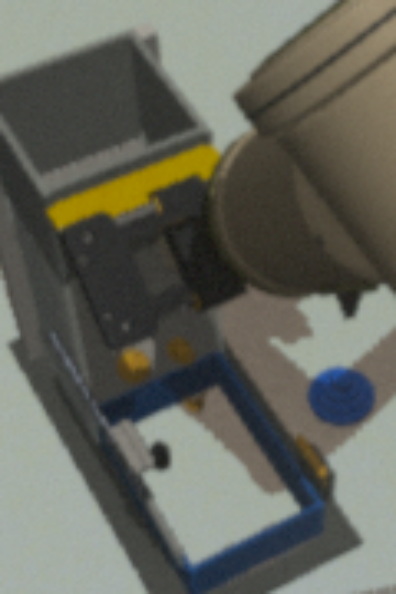

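View pics/c3b.png

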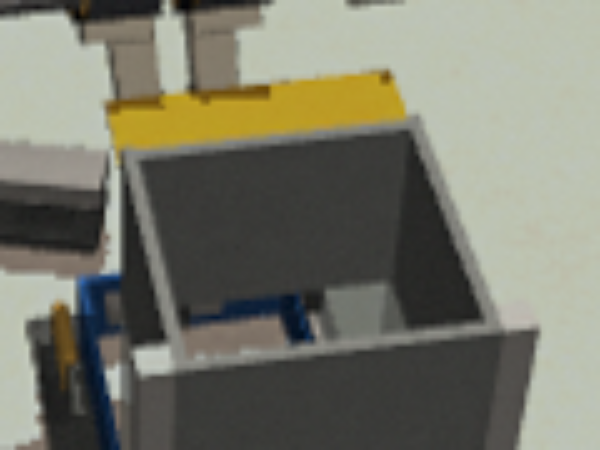

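>>> carry_out([
  {"slide": [0,0,0],"rot": [0,0,0],"hand": 0.35},
  {"slide": [0,0,0],"rot": [0,0,0],"hand": 0.35},
  {"slide": [0,0,0],"rot": [0,0,0],"hand": 0.35},
  {"slide": [0,0,0],"rot": [0,0,0],"hand": 0.35},
  {"slide": [0,0,0],"rot": [0,0,0],"hand": 0.35},
])

```text
time: 3.83
position: [0.5622, -0.1176, 0.2158]
tool_rot: [[0.05, 0.998, -0.044], [0.763, -0.066, -0.643], [-0.644, -0.001, -0.765]]
ft_force: [0.5, 0.4, 0.8]
opening: 0.0321
```

>>> carry_out([
  {"slide": [0.7,9,10.6],"rot": [0,0,0],"hand": 0.35},
  {"slide": [1.4,18,21],"rot": [0,0,0],"hand": 0.35},
  {"slide": [1.4,18,21],"rot": [0,0,0],"hand": 0.35},
  {"slide": [2,20,25],"rot": [0,0,0],"hand": 0.35},
  {"slide": [0,0,30],"rot": [0,0,0],"hand": 0},
])

```text
time: 4.25
position: [0.5677, -0.049, 0.324]
tool_rot: [[0.047, 0.998, -0.043], [0.764, -0.064, -0.642], [-0.643, -0.002, -0.766]]
ft_force: [1.3, 0.5, -0.5]
opening: 0.0292
```

Run:
```python
from h import *
for n in ['scene','wrist']:
    c=snap(n,n+'4.png'); info(c)
o=ctrl.get_obs(); print({k:np.round(v,3).tolist() for k,v in o.items()})
a=cv2.imread('pics/scene4.png')[90:290,180:320]
w=cv2.imread('pics/wrist4.png')[0:300,150:420]
cv2.imwrite('pics/c4.png',cv2.resize(w,None,fx=2,fy=2))
cv2.imwrite('pics/c4a.png',cv2.resize(a,None,fx=3,fy=3))
```

```text
{'fovy': 56.2755, 'cx': 282.2775, 'cy': 204.9235, 'eye': [0.8141, 0.3584, 0.824], 'orientation': [[-0.8277, 0.4497, -0.3357], [0.5609, 0.6815, -0.4701], [0.0173, -0.5774, -0.8163]]}
{'fovy': 65.7065, 'cx': 285.0784, 'cy': 209.8952, 'eye': [0.5772, 0.0951, 0.4034], 'orientation': [[0.9979, -0.0452, -0.0464], [-0.0642, -0.5888, -0.8058], [0.0091, 0.807, -0.5904]]}
{'time': 4.35, 'joints': [0.215, 0.152, 1.448, -0.678, 1.719, 0.24], 'joint_vel': [-0.016, 0.026, 0.074, 0.018, -0.056, 0.035], 'joint_torque': [0.718, -52.67, -45.56, -3.854, 1.853, -0.548], 'position': [0.57, -0.051, 0.331], 'tool_rot': [[0.055, 0.998, -0.034], [0.764, -0.065, -0.642], [-0.643, 0.009, -0.766]], 'ft_force': [0.178, 0.12, 0.309], 'torque': [0.342, -0.019, -0.017], 'opening': 0.023}
```

View pics/c4.png

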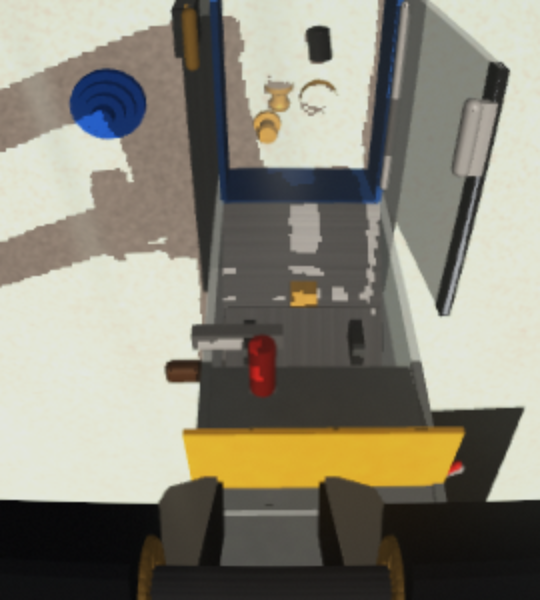

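View pics/c4a.png

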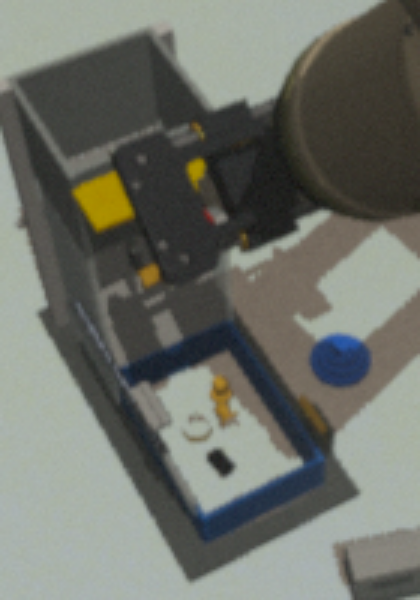

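Run:
```python
from h import *
q=[.5851,-.1498,-.0661]
w=dict(fovy=65.7065,cx=285.0784,cy=209.8952,eye=np.array([0.5772,0.0951,0.4034]),orientation=np.array([[0.9979,-0.0452,-0.0464],[-0.0642,-0.5888,-0.8058],[0.0091,0.807,-0.5904]]))
for t in (1.5,1.6,1.7,1.8):
    print(t,[proj(w,st2w(q,[52-110*np.cos(t)+k*np.sin(t),y,55+110*np.sin(t)+k*np.cos(t)]),True).round(0).tolist() for y in(148,8) for k in (0,5)])
print('targets',(np.array([(502,67),(445,312)])/2+[150,0]).tolist())
for P in ([118,115,150],[-43,115,60]): print(st2w(q,P))
```

```text
1.5 [[371.0, 33.0], [377.0, 33.0], [348.0, 158.0], [353.0, 159.0]]
1.6 [[384.0, 34.0], [390.0, 35.0], [358.0, 159.0], [363.0, 159.0]]
1.7 [[397.0, 35.0], [403.0, 35.0], [368.0, 158.0], [373.0, 158.0]]
1.8 [[409.0, 36.0], [414.0, 36.0], [378.0, 157.0], [382.0, 157.0]]
targets [[401.0, 33.5], [372.5, 156.0]]
[ 0.71043828 -0.04284526  0.15      ]
[ 0.54978987 -0.03221091  0.06      ]
```

>>> carry_out([
  {"slide": [10,0,0],"rot": [0.1164,-0.0077,0],"hand": 0},
  {"slide": [15,0,0],"rot": [0.1164,-0.0077,0],"hand": 0},
  {"slide": [15,0,0],"rot": [0.1164,-0.0077,0],"hand": 0},
  {"slide": [15,0,0],"rot": [0.1164,-0.0077,0],"hand": 0},
  {"slide": [15,0,0],"rot": [0.1164,-0.0077,0],"hand": 0},
])

```text
time: 4.77
position: [0.6393, -0.0516, 0.3261]
tool_rot: [[0.064, 0.998, -0.004], [0.992, -0.064, -0.111], [-0.111, 0.004, -0.994]]
ft_force: [-0.7, -0.3, -0.6]
opening: 0.0003
```

>>> carry_out([
  {"slide": [10,0,0],"rot": [0.1164,-0.0077,0],"hand": 0},
  {"slide": [20,0,0],"rot": [0,0,0],"hand": 0},
  {"slide": [0,0,0],"rot": [0,0,0],"hand": 0},
])

```text
time: 5.02
position: [0.6694, -0.0547, 0.3229]
tool_rot: [[0.07, 0.998, -0.001], [0.998, -0.07, 0.001], [0.001, -0.001, -1.0]]
ft_force: [1.0, -0.4, -0.6]
opening: 0.0002
```

>>> carry_out([
  {"slide": [20,4,0],"hand": 0,"rot": [0,0,0]},
  {"slide": [20,4,0],"hand": 0,"rot": [0,0,0]},
  {"slide": [0,0,-30],"hand": 0,"rot": [0,0,0]},
  {"slide": [0,0,-35],"hand": 0,"rot": [0,0,0]},
  {"slide": [0,0,-35],"hand": 0,"rot": [0,0,0]},
])

```text
time: 5.43
position: [0.7086, -0.0433, 0.2238]
tool_rot: [[0.064, 0.998, 0.002], [0.998, -0.064, -0.001], [-0.001, 0.002, -1.0]]
ft_force: [-1.0, -0.2, 0.5]
opening: 0.0007
```

>>> carry_out([
  {"slide": [0,0,-35],"hand": 0,"rot": [0,0,0]},
  {"slide": [0,0,-30],"hand": 0,"rot": [0,0,0]},
  {"slide": [0,0,-20],"hand": 0,"rot": [0,0,0]},
  {"slide": [0,0,0],"hand": 0,"rot": [0,0,0]},
  {"slide": [0,0,0],"hand": 0,"rot": [0,0,0]},
])

```text
time: 5.85
position: [0.7067, -0.0434, 0.1376]
tool_rot: [[0.065, 0.998, -0.004], [0.998, -0.065, 0.0], [-0.0, -0.004, -1.0]]
ft_force: [-0.1, -0.1, 0.1]
opening: 0.0006
```

Run:
```python
from h import *
for n in ['scene','wrist']:
    c=snap(n,n+'5.png')
o=ctrl.get_obs(); print({k:np.round(v,3).tolist() for k,v in o.items()})
a=cv2.imread('pics/scene5.png')[90:290,170:320]
cv2.imwrite('pics/c5a.png',cv2.resize(a,None,fx=3,fy=3))
```

```text
{'time': 5.95, 'joints': [-0.134, 0.479, 1.245, -0.0, 1.414, -0.069], 'joint_vel': [-0.006, -0.015, -0.018, 0.002, -0.004, 0.0], 'joint_torque': [0.092, -69.207, -45.756, 0.066, 0.096, 0.002], 'position': [0.709, -0.044, 0.142], 'tool_rot': [[0.065, 0.998, 0.003], [0.998, -0.065, -0.001], [-0.0, 0.003, -1.0]], 'ft_force': [0.729, 0.147, 0.211], 'torque': [-0.023, -0.002, 0.032], 'opening': 0.0}
```

View pics/c5a.png

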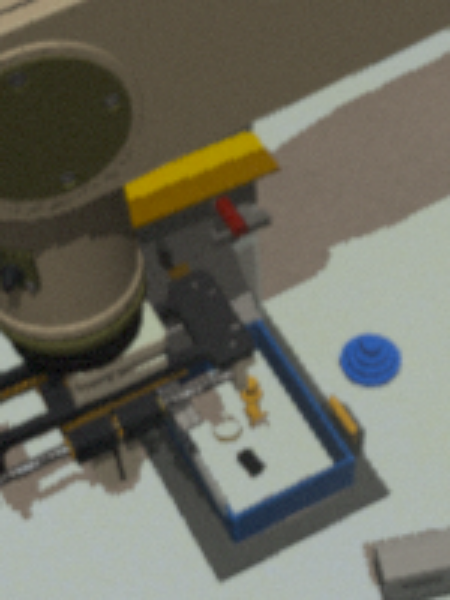

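View pics/wrist5.png

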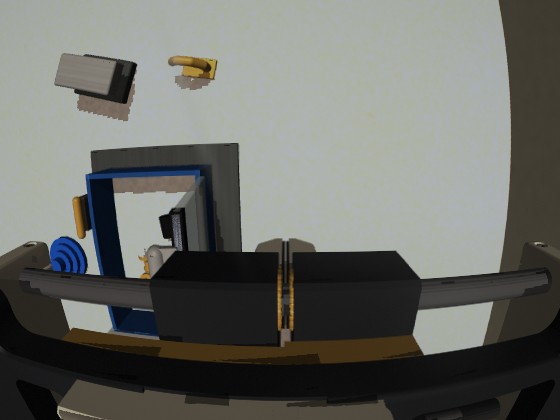

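Run:
```python
from h import *
q=[.5851,-.1498,-.0661]
p=[]
for t in [1.5,1.4,1.3,1.2,1.1,1.0,.9,.8,.7,.6,.5,.4,.3,.22]:
    r=np.interp(t,[.7,1.5],[95,70])
    P=[52-r*np.cos(t)+5*np.sin(t)+17.5,115,55+r*np.sin(t)+5*np.cos(t)+19]
    p.append(st2w(q,P)*1000)
p=np.array(p); print(np.c_[p.round(1),np.vstack([[0,0,0],np.diff(p,axis=0).round(1)])])
```

```text
[[ 6.621e+02 -3.960e+01  1.442e+02  0.000e+00  0.000e+00  0.000e+00]
 [ 6.546e+02 -3.910e+01  1.469e+02 -7.500e+00  5.000e-01  2.700e+00]
 [ 6.465e+02 -3.860e+01  1.488e+02 -8.100e+00  5.000e-01  1.900e+00]
 [ 6.380e+02 -3.800e+01  1.498e+02 -8.500e+00  6.000e-01  1.000e+00]
 [ 6.292e+02 -3.750e+01  1.498e+02 -8.800e+00  6.000e-01  0.000e+00]
 [ 6.201e+02 -3.690e+01  1.488e+02 -9.100e+00  6.000e-01 -1.000e+00]
 [ 6.109e+02 -3.630e+01  1.466e+02 -9.200e+00  6.000e-01 -2.100e+00]
 [ 6.018e+02 -3.570e+01  1.434e+02 -9.200e+00  6.000e-01 -3.200e+00]
 [ 5.928e+02 -3.510e+01  1.390e+02 -9.000e+00  6.000e-01 -4.400e+00]
 [ 5.866e+02 -3.460e+01  1.318e+02 -6.100e+00  4.000e-01 -7.300e+00]
 [ 5.812e+02 -3.430e+01  1.239e+02 -5.400e+00  4.000e-01 -7.800e+00]
 [ 5.767e+02 -3.400e+01  1.156e+02 -4.600e+00  3.000e-01 -8.300e+00]
 [ 5.730e+02 -3.370e+01  1.069e+02 -3.700e+00  2.000e-01 -8.700e+00]
 [ 5.706e+02 -3.360e+01  9.960e+01 -2.300e+00  2.000e-01 -7.200e+00]]
```

>>> carry_out([
  {"slide": [-12,0.8,0],"hand": 0,"rot": [0,0,0]},
  {"slide": [-12,0.8,0],"hand": 0,"rot": [0,0,0]},
  {"slide": [-12,0.8,0],"hand": 0,"rot": [0,0,0]},
  {"slide": [-12,0.8,0],"hand": 0,"rot": [0,0,0]},
  {"slide": [0,0,0],"hand": 0,"rot": [0,0,0]},
])

```text
time: 6.37
position: [0.6605, -0.0411, 0.1424]
tool_rot: [[0.066, 0.998, 0.004], [0.998, -0.066, -0.001], [-0.001, 0.004, -1.0]]
ft_force: [-0.5, -0.2, 0.4]
opening: 0.0006
```

Run:
```python
from h import *
for n in ['scene','wrist']:
    c=snap(n,n+'6.png')
a=cv2.imread('pics/scene6.png')[130:290,170:320]
b=cv2.imread('pics/wrist6.png')[130:290,130:280]
cv2.imwrite('pics/c6.png',cv2.resize(np.hstack([a,b]),None,fx=2.6,fy=2.6))
```

```text
(no output)
```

View pics/c6.png

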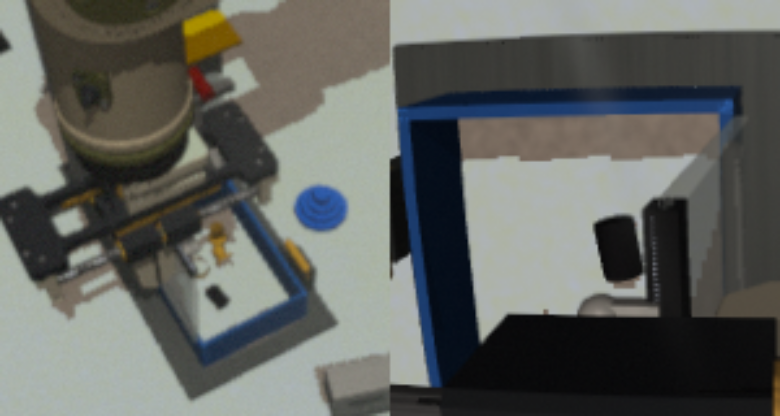

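>>> carry_out([
  {"slide": [-7,0.5,4],"hand": 0,"rot": [0,0,0]},
  {"slide": [-8,0.5,2.5],"hand": 0,"rot": [0,0,0]},
  {"slide": [-8.5,0.6,1.3],"hand": 0,"rot": [0,0,0]},
  {"slide": [-8.8,0.6,0],"hand": 0,"rot": [0,0,0]},
  {"slide": [-9,0.6,-1],"hand": 0,"rot": [0,0,0]},
])

```text
time: 6.88
position: [0.6188, -0.0384, 0.1466]
tool_rot: [[0.066, 0.998, 0.001], [0.998, -0.066, -0.0], [-0.0, 0.001, -1.0]]
ft_force: [1.1, 0.5, -0.7]
opening: 0.0006
```

>>> carry_out([
  {"slide": [-9.2,0.6,-2],"hand": 0,"rot": [0,0,0]},
  {"slide": [-9.2,0.6,-3],"hand": 0,"rot": [0,0,0]},
  {"slide": [-9,0.6,-4.5],"hand": 0,"rot": [0,0,0]},
  {"slide": [-6,0.4,-7.3],"hand": 0,"rot": [0,0,0]},
  {"slide": [0,0,0],"hand": 0,"rot": [0,0,0]},
])

```text
time: 7.3
position: [0.5837, -0.036, 0.1275]
tool_rot: [[0.066, 0.998, -0.002], [0.998, -0.066, 0.0], [0.0, -0.002, -1.0]]
ft_force: [0.4, -0.5, -1.0]
opening: 0.0002
```

Run:
```python
from h import *
for n in ['scene','wrist']:
    c=snap(n,n+'7.png')
o=ctrl.get_obs(); print(o['position'],o['ft_force'])
a=cv2.imread('pics/scene7.png')[130:290,170:320]
b=cv2.imread('pics/wrist7.png')[130:290,180:330]
cv2.imwrite('pics/c7.png',cv2.resize(np.hstack([a,b]),None,fx=2.6,fy=2.6))
```

```text
[ 0.58508924 -0.0361427   0.12863325] [0.57786853 0.30917347 0.83797571]
```

View pics/c7.png

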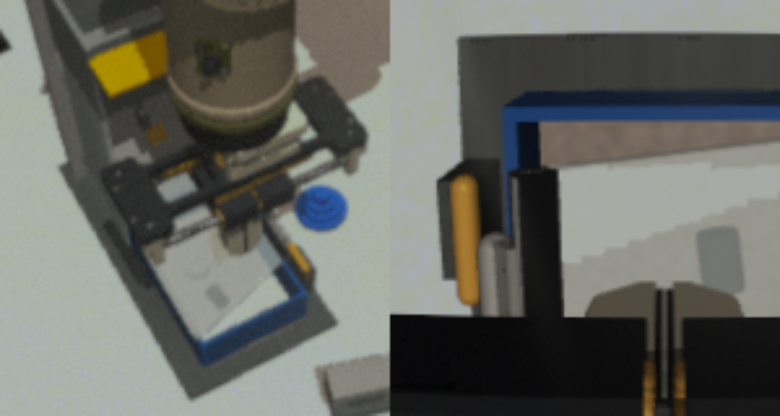

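>>> carry_out([
  {"slide": [-6,0.4,-7.5],"hand": 0,"rot": [0,0,0]},
  {"slide": [-5,0.3,-8],"hand": 0,"rot": [0,0,0]},
  {"slide": [-4.5,0.3,-8],"hand": 0,"rot": [0,0,0]},
  {"slide": [-3,0.2,-7],"hand": 0,"rot": [0,0,0]},
  {"slide": [0,0,0],"hand": 0,"rot": [0,0,0]},
])

```text
time: 7.82
position: [0.5647, -0.0347, 0.0956]
tool_rot: [[0.066, 0.998, -0.004], [0.998, -0.066, 0.001], [0.0, -0.004, -1.0]]
ft_force: [-1.2, -0.6, -0.5]
opening: 0.0004
```

>>> carry_out([
  {"slide": [0,0,-2],"hand": 0,"rot": [0,0,0]},
  {"slide": [0,0,-2],"hand": 0,"rot": [0,0,0]},
  {"slide": [0,0,-2],"hand": 0,"rot": [0,0,0]},
  {"slide": [0,0,-2],"hand": 0,"rot": [0,0,0]},
  {"slide": [0,0,0],"hand": 0,"rot": [0,0,0]},
])

```text
time: 8.23
position: [0.5669, -0.035, 0.0901]
tool_rot: [[0.066, 0.998, -0.0], [0.998, -0.066, 0.0], [0.0, -0.0, -1.0]]
ft_force: [0.9, -0.1, -1.0]
opening: 0.0004
```

Run:
```python
from h import *
for n in ['scene','wrist']:
    c=snap(n,n+'8.png')
o=ctrl.get_obs(); print(o['position'],o['ft_force'])
a=cv2.imread('pics/scene8.png')[130:290,170:320]
b=cv2.imread('pics/wrist8.png')[130:290,180:330]
cv2.imwrite('pics/c8.png',cv2.resize(np.hstack([a,b]),None,fx=2.6,fy=2.6))
```

```text
[ 0.56699267 -0.03499409  0.09035475] [-0.83671844  0.0924743   0.14640764]
```

View pics/c8.png

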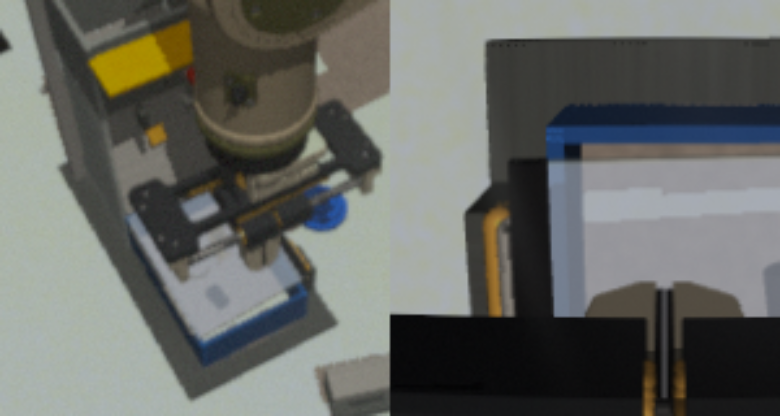

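>>> carry_out([
  {"slide": [0,0,-1.5],"hand": 0,"rot": [0,0,0]},
  {"slide": [0,0,-1.5],"hand": 0,"rot": [0,0,0]},
  {"slide": [0,0,-1.5],"hand": 0,"rot": [0,0,0]},
  {"slide": [0,0,0],"hand": 0,"rot": [0,0,0]},
])

```text
time: 8.67
position: [0.5672, -0.035, 0.0871]
tool_rot: [[0.066, 0.998, 0.0], [0.998, -0.066, -0.0], [-0.0, 0.0, -1.0]]
ft_force: [-4.5, 0.2, 10.1]
opening: 0.0002
```

>>> carry_out([
  {"slide": [0,0,-1.5],"hand": 0,"rot": [0,0,0]},
  {"slide": [0,0,-1.5],"hand": 0,"rot": [0,0,0]},
  {"slide": [0,0,0],"hand": 0,"rot": [0,0,0]},
  {"slide": [0,0,0],"hand": 0,"rot": [0,0,0]},
])

```text
time: 9.0
position: [0.5669, -0.0349, 0.0843]
tool_rot: [[0.066, 0.998, -0.0], [0.998, -0.066, 0.0], [-0.0, -0.0, -1.0]]
ft_force: [-8.0, 2.4, 13.9]
opening: 0.0003
```

>>> carry_out([
  {"slide": [0,0,-1.5],"hand": 0,"rot": [0,0,0]},
  {"slide": [0,0,0],"hand": 0,"rot": [0,0,0]},
  {"slide": [0,0,0],"hand": 0,"rot": [0,0,0]},
])

```text
time: 9.25
position: [0.5668, -0.0349, 0.0817]
tool_rot: [[0.066, 0.998, -0.0], [0.998, -0.066, 0.0], [0.0, -0.0, -1.0]]
ft_force: [-1.7, 0.8, 3.6]
opening: 0.0006
```

Run:
```python
from h import *
for n in ['scene','wrist']:
    c=snap(n,n+'9.png')
o=ctrl.get_obs(); print(o['position'],o['ft_force'],o['torque'])
a=cv2.imread('pics/scene9.png')[170:290,200:320]
b=cv2.imread('pics/wrist9.png')[130:250,190:310]
cv2.imwrite('pics/c9.png',cv2.resize(np.hstack([a,b]),None,fx=3.3,fy=3.3))
```

```text
[ 0.56677226 -0.03493809  0.08141485] [-2.12375434  0.88267548  1.90538977] [ 0.05137429  0.42737448 -0.00391867]
```

View pics/c9.png

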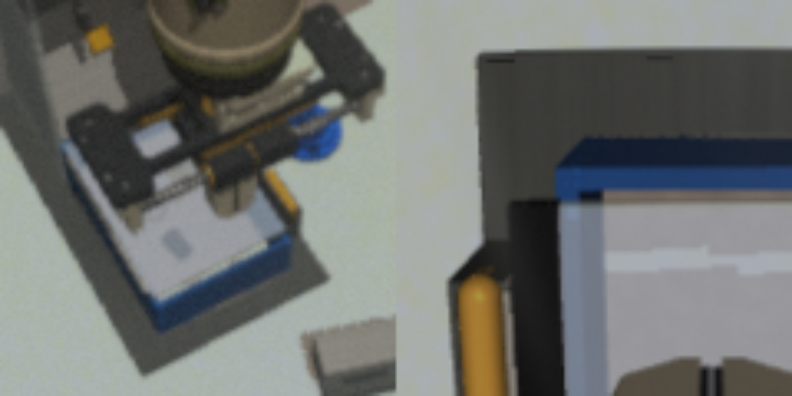

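>>> carry_out([
  {"slide": [0,0,-1.5],"hand": 0,"rot": [0,0,0]},
  {"slide": [0,0,-1],"hand": 0,"rot": [0,0,0]},
  {"slide": [0,0,0],"hand": 0,"rot": [0,0,0]},
  {"slide": [0,0,0],"hand": 0,"rot": [0,0,0]},
])

```text
time: 9.68
position: [0.5671, -0.035, 0.079]
tool_rot: [[0.066, 0.998, 0.0], [0.998, -0.066, -0.0], [-0.0, 0.0, -1.0]]
ft_force: [-1.7, 0.1, 5.0]
opening: 0.0003
```

>>> carry_out([
  {"slide": [0,0,-1.5],"hand": 0,"rot": [0,0,0]},
  {"slide": [0,0,0],"hand": 0,"rot": [0,0,0]},
  {"slide": [0,0,0],"hand": 0,"rot": [0,0,0]},
])

```text
time: 9.93
position: [0.5672, -0.035, 0.0789]
tool_rot: [[0.066, 0.998, 0.0], [0.998, -0.066, -0.0], [-0.0, 0.0, -1.0]]
ft_force: [-9.0, 1.3, 15.4]
opening: 0.0005
```

>>> carry_out([
  {"slide": [0,0,3],"hand": 0,"rot": [0,0,0]},
  {"slide": [0,0,15],"hand": 0,"rot": [0,0,0]},
  {"slide": [0,0,35],"hand": 0,"rot": [0,0,0]},
  {"slide": [0,10,38],"hand": 0,"rot": [0,0,0]},
  {"slide": [0,15,38],"hand": 0,"rot": [0,0,0]},
])

```text
time: 10.35
position: [0.5662, -0.0107, 0.2066]
tool_rot: [[0.068, 0.998, -0.002], [0.998, -0.068, -0.0], [-0.0, -0.002, -1.0]]
ft_force: [1.4, 0.2, -0.2]
opening: 0.0004
```

>>> carry_out([
  {"slide": [-5,20,35],"hand": 0,"rot": [0,0,0]},
  {"slide": [-15,20,35],"hand": 0,"rot": [0,0,0]},
  {"slide": [-30,20,15],"hand": 0,"rot": [0,0,0]},
  {"slide": [-35,0,0],"hand": 0,"rot": [0,0,0]},
  {"slide": [-30,0,0],"hand": 0,"rot": [0,0,0]},
])

```text
time: 10.77
position: [0.4518, 0.0504, 0.2916]
tool_rot: [[0.064, 0.998, 0.003], [0.998, -0.064, 0.0], [0.0, 0.003, -1.0]]
ft_force: [0.4, -0.3, -1.2]
opening: 0.0006
```

>>> carry_out([
  {"slide": [0,0,0],"hand": 0,"rot": [0,0,0]},
  {"slide": [0,0,0],"hand": 0,"rot": [0,0,0]},
])

```text
time: 10.93
position: [0.4517, 0.0496, 0.2904]
tool_rot: [[0.065, 0.998, 0.002], [0.998, -0.065, -0.0], [0.0, 0.002, -1.0]]
ft_force: [0.2, 0.1, 0.3]
opening: 0.0004
```

Run:
```python
from h import *
C={}
for n in ['scene','wrist','side']:
    c=C[n]=snap(n,n+'10.png')
o=ctrl.get_obs(); print(o['time'],o['position'],o['ft_force'])
q=[.5851,-.1498,-.0661]
# predicted free-edge top corners
for t in (0,.11): print(t,[proj(C[n],st2w(q,[[52-110*np.cos(t),y,60+110*np.sin(t)] for y in(8,148)]),n=='wrist').round(1).tolist() for n in('scene','wrist')])
a=cv2.imread('pics/scene10.png')[90:300,160:340]; cv2.imwrite('pics/c10a.png',cv2.resize(a,None,fx=2.8,fy=2.8,interpolation=cv2.INTER_CUBIC))
```

```text
11.0833 [0.45316062 0.04924842 0.29014983] [ 0.39077305 -0.1638998   0.15805733]
0 [[[259.7, 194.2], [289.4, 237.5]], [[348.7, 319.3], [356.5, 222.2]]]
0.11 [[[259.4, 191.3], [289.3, 234.9]], [[350.7, 324.0], [359.2, 225.0]]]
```

View pics/c10a.png

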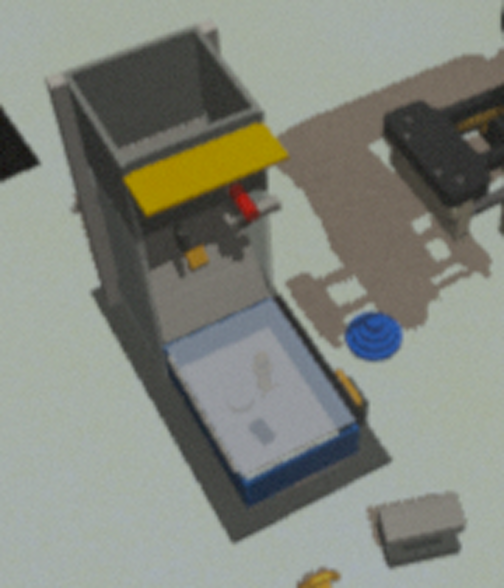

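View pics/wrist10.png

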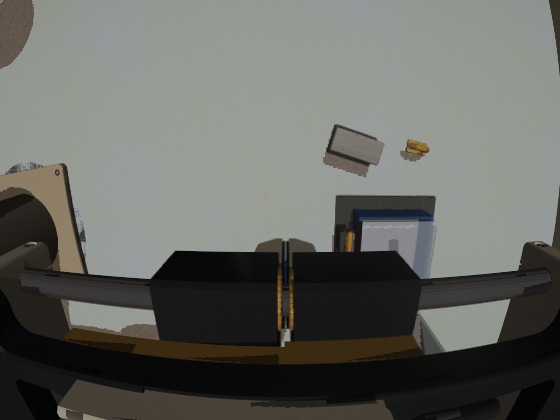

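View pics/side10.png

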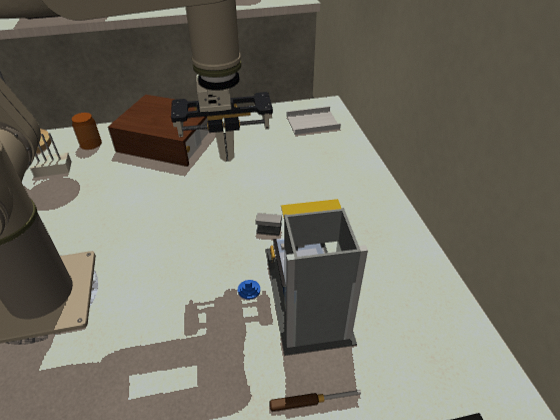

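Run:
```python
import cv2
a=cv2.imread('pics/scene10.png')[185:275,210:310]; cv2.imwrite('pics/c11.png',cv2.resize(a,None,fx=6.5,fy=6.5,interpolation=cv2.INTER_CUBIC))
```

```text
(no output)
```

View pics/c11.png

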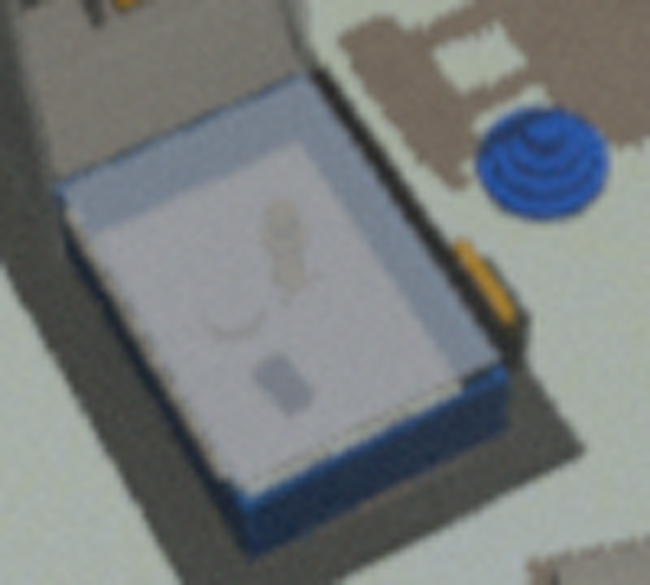

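```bash
python3 -c "
from plant import ctrl
print(ctrl.finish_job())"
```

```text
the job is handed in; nothing more can be done
None
```

The job is done and handed in at about 11 s on the robot's clock. I pulled the latch knob about 24 mm from under the ledge, with the tool leaning 40°. The floor dropped open and all four key parts fell into the box. I then swung the cover down with the closed fingers and pressed its edge slowly until the catch snapped.

What the last checks showed:
- **Cover:** The pressing force rose to about 14 N, then fell as the catch gave. The cover came to a firm stop at fingertip height z ≈ 60 mm, which matches the height given for fully shut. Afterwards its free edge sat within 1–3 pixels of where a shut cover should appear and no higher, so it had not sprung back.
- **Parts and floor:** Two posts, the cup and the roller are visible through the cover. The floor is still hanging open.
- **Bystanders:** The hook, anvil, burnisher and gauge look undisturbed in the pictures; I did not measure their positions.
- **Clearance and forces:** The arm ended clear of everything, and the largest wrist force in the readings after each move was about 18 N.

No check failed or disagreed.

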